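# Load the welding jig and hold its spring arm at the stop

## Robot

A 6-joint arm with a two-finger parallel gripper is mounted at the origin on the work surface. World frame = base frame: x ahead of the robot, y to its left, z up, the work surface at z = 0. Lengths are in m, angles in rad, forces in N, time in s.
With the tool pointing down it reaches from about 0.35 to 0.925 m from the base axis. Payload 6.4 kg.
Tool frame: the origin (TCP) lies midway between the tips of the shut fingers; the grasp point (between the pads) lies 19 mm behind it; z points along the fingers, x is the direction in which the jaws open and shut, and the axes are right-handed (so a half turn about z gives the same grasp; the last joint's range is limited). The gripper opens to 85 mm and grips with 20 to 120 N. Pads are 22 mm wide; open, the fingers measure 114 mm over their backs; the gripper's body (76 mm by 85 mm) begins 54 mm behind the grasp point. The pads swing forward as they close: fully open they stand 13 mm farther back than shut.
Start: joints at [-1.371, 0.245, 1.558, -0, 1.339, -0.174], TCP at [0.237, -0.605, 0.231] pointing down, gripper open.
Joint ranges: [-3.13, 3.13], [-1.02, 2.26], [0.13, 2.54], [-0.95, 4.09], [0.21, 2.88], [-2.74, 2.74]. Speed limits (rad/s): [2.57, 2.57, 3.14, 3.14, 3.14, 3.14].

## Interface

Orientations are given as a 3x3 rotation matrix whose columns are the frame's x, y, z axes.
In Python, from station import telemetry, camera, get_calibration, job_done, spot_in gives the robot as it stands. The module is installed in compiled form; this text tells all that it offers.
- The arm moves only by the tool send_rows, never from a script. Its argument "rows" is one flat list of numbers, 7 for each row, row after row: the shift along the tool's x, y, z in units of 25 mm (1.0 is 25 mm), then the turn, a rotation vector about the tool's x, y, z in rad, then the finger opening in mm, from 0 to 85.4. In form: [dx, dy, dz, rx, ry, rz, grip, dx, dy, dz, rx, ry, rz, grip, ...]. A call has 1 to 20 rows; each row shifts and turns the pose as measured when the row begins, along the tool's axes as they then stand; what a row does not reach is not made up. A row lasts 1/10 s, in which the tool goes at most 50 mm and 8.59 degrees, less where a joint would pass 70% of its speed; a pose out of reach is approached as far as the arm can. A call is refused whole if a number of a shift passes 1 or a number of a turn 0.15, either way. A call with a gripper value outside its range is refused whole. The fingers move at their own pace and stop on an object; "squeeze" is the grip in N (left out, the last holds). Time passes only in rows, so rows that do not move let the fingers close. It gives the time, the measured TCP pose, the force and the opening at its end, in the units of the state.
- telemetry.sense(): the state, without advancing time (a new reading comes with each control period).
- camera(name): name is "scene" or "top"; returns (picture, depth): 384x512x3 uint8, red, green, blue; 384x512 float32, m along the optical axis (not along the pixel's ray), 0 where there is no reading.
- get_calibration(name): a dict with "K" (3x3 intrinsics, pixels), "dist" ([k1, k2, p1, p2, k3] as OpenCV has them; the pictures are not rectified), "extrinsics" (4x4, takes a point from world to camera coordinates). Camera axes: x right, y up, looking along -z (the intrinsics and any distortion apply to the point x, -y, -z); pixel columns grow to the right and rows downward; lengths in m; the calibration is good to about 2 mm. A picture is of the moment at which its call begins. get_calibration takes no time and is no camera call.
- job_done(): hands the job in, once; it reports no verdict.
Trained networks look in the newest picture that a camera, given by its name, has taken for a name from the list of things; names that differ only in an ending like _2 or _b are one class to them, and where a whole thing is asked for, a point or a joint stands for the part that bears it (a point fixed in the world has none). Each returns a list of dicts, best first, with "score" (0 to 1); they miss things now and then, are a little off and sometimes report something else, mostly with a low value. They report only what shows in the picture. A call takes as long as a camera call. They do not tell look-alikes from the thing itself.
- spot_in(query, camera): "point" ([column, row] in pixels, amid what is visible of it).
The state is a dict: "time": time; "q": joint angles; "qd": joint speeds; "joint_efforts": joint torques, N m; "position": TCP position; "tool_rot": TCP orientation; "wrist_force": force on the tool from outside, world axes, zero at the start; "wrist_torque": the same for the moment, N m; "width": finger opening in m.
Only numpy, scipy, OpenCV 4.12 (cv2) and the standard library are available. Lean on these libraries where they do the work, as an engineer would, in place of code of your own. Each camera call takes 0.05 s, during which the arm holds its last target. There are 200 camera calls.

## Task

Load the steel bracket with the square stub into the welding jig: press its foot flush into the rectangular pocket, with the stub at the end away from the spring arm's resting side so that it is clear of the arm's path, and let go of it. Then swing the jig's spring arm by its handle pin across the foot until it meets its stop and keep it there against the spring, as for a tack weld: finish while still holding the arm at its stop. Leave the other things on the bench where they are.

Things in the scene. Friction and masses are not known exactly. Their poses are not given: they have to be found in the camera images.
- jig: the welding jig, fixed to the bench: a grey-painted steel plate 200 (x) x 220 (y) x 20 mm thick. Origin: centre of its underside, on the bench; z up. In its frame: pocket centre at (-20, 55), arm pivot at (70, 40), stop pin 14 mm across and 44 mm tall (above the plate) at (36, 56.5), two low bits of the spring anchor near (78, 85..98) up to 30 mm above the plate
- pocket (a point): centre of the floor of the jig's rectangular pocket, axes as the jig's. The pocket is 44 mm (x) x 64 mm (y), 12 mm deep with a 3 mm chamfer at the mouth; its floor is 8 mm above the bench. The bracket's foot fits with 2 mm to spare on every side and then its upper face is level with the plate
- pivot (a point): on the vertical axis of the spring arm, at the height of the underside of the arm bar (28 mm above the bench), axes as the jig's
- swing (a joint): angle of the spring arm: 0 at rest, 1.30 rad at its stop, growing clockwise seen from above. At value q the arm points from the pivot in direction pi + 1.30 - q from the jig's x axis: at rest near the jig's -y, at the stop along its -x, across the pocket's -y part. Spring torque 0.25 Nm at rest, 0.70 Nm at the stop (5 N at the handle); let go, it flies back to 0
- clamp_arm: the steel spring arm: a flat bar 18 mm wide and 10 mm thick, underside 8 mm above the plate, carrying an upright round handle pin at its free end. Origin on the pivot axis at the bar's underside; x along the bar to the handle, z up
- handle (a point): centre of the top of the handle pin: 14 mm across, standing 47 mm above the bar, 135 mm from the pivot axis; its top is 85 mm above the bench
- bracket: the part to load, steel, 0.2 to 0.5 kg: a rectangular foot 40 (x) x 60 (y) x 12 mm thick with an upright stub of square tube, 25 x 25 mm, open at the top, rising 45 mm above the foot near its +y end (stub centre at y = +17.5 mm). Origin: centre of the foot's underside; z up; total height 57 mm. It goes in the pocket with its y along the jig's y, so the stub is clear of the arm's path
- stub (a point): centre of the top of the bracket's square stub, 57 mm above the foot's underside, axes as the bracket's
- flange: bystander: a steel tube, 28 mm across and 50 mm tall, standing on a round flange 64 mm across and 10 mm thick. Origin on the bench under its centre
- clevis: bystander: a steel clevis: plate 45 x 70 x 8 mm carrying two upright cheeks 42 mm tall with a cross pin 52 mm long. Origin on the bench under its centre
- hammer: bystander: a hammer lying on the bench, about 260 mm long, 26 mm high, head at its +x end
- brush: bystander: a brush lying on the bench, about 200 mm long, handle along its x
- offcut: bystander: an offcut of square steel tube, 30 x 30 mm, 55 mm tall, standing on end. Origin on the bench under its centre
- link: bystander: a flat steel link lying on the bench, bosses 36 mm across and 30 mm tall at both ends, 136 mm over all. Origin on the bench under its centre
Things that resemble listed ones, but are neither listed nor needed, are in the scene too. What is shaped like the bracket but pink is not meant.

How it is judged:
On the way:
1. the bracket sits flush in the pocket, stub on the right side, released, while the spring arm is still back near rest (z of bracket in the frame of pocket below 0.0025 m and horizontal distance between bracket and pocket below 0.005 m and y of stub in the frame of pocket above 0.01 m and angle between bracket's own z axis and vertical below 0.06 rad and contact force between the fingers and bracket below 0.5 N and value of joint swing below 0.4 rad), for 0.2 s.
At the end, for the whole second after the job is handed in: The bracket's foot is on the pocket floor (within 2.5 mm), centred within 5 mm, upright within 0.06 rad, its stub on the jig's +y side, not touched by the fingers; the robot presses on the spring arm with more than 2 N and keeps its joint above 1.24 rad (stop at 1.30) through the last second (z of bracket in the frame of pocket below 0.0025 m and horizontal distance between bracket and pocket below 0.005 m and y of stub in the frame of pocket above 0.01 m and angle between bracket's own z axis and vertical below 0.06 rad and contact force between the fingers and bracket below 0.5 N and value of joint swing above 1.24 rad and contact force between any of the fingers, the arm and clamp_arm above 2 N and linear speed of bracket below 0.02 m/s); the arm keeps its last pose, push and grip.
It fails at once if one of the bystanders is moved more than 30 mm (distance of any of flange, clevis, hammer, brush, offcut, link from where it was at the start of the episode above 0.03 m).
It also fails if it takes over 64 s, if anything falls off the work surface, if the arm or the gripper's body presses on something with over 40 N, if the wrist force passes 120 N, or if a joint passes its speed limit or range.

## Working session

There is one attempt and no reset: what is moved stays moved. The work goes in short steps, Python scripts to look and compute and a tool call to move; the robot and the scene stay as the last step left them, time stands still between calls to the robot, and variables do not carry over. Pictures are saved under pics/ and viewed, about 8 in all and at most 12, crops included, and the job is handed in when it is done.

Besides the shell and the picture viewer there is one more tool, called as a command line: name --argument value ..., lists and objects as JSON in quotes. send_rows: Moves the arm, as the interface text tells. Its arguments: {"type":"object","properties":{"rows":{"type":"array","items":{"type":"number"}},"squeeze":{"type":"number"}},"required":["rows"]}

```bash
mkdir -p pics; cat > h.py <<'E'
import numpy as np, cv2
from station import telemetry, camera, get_calibration, job_done, spot_in
def cal(n):
    c=get_calibration(n); return np.array(c["K"],float),np.array(c["dist"],float),np.array(c["extrinsics"],float)
def rays(n,uv):
    K,d,E=cal(n); p=cv2.undistortPoints(np.array(uv,float).reshape(-1,1,2),K,d).reshape(-1,2)
    return np.c_[p[:,0],-p[:,1],-np.ones(len(p))],E
def atdepth(n,uv,z):   # world points from pixel + depth
    r,E=rays(n,uv); P=r*np.reshape(z,(-1,1)); return (P-E[:3,3])@E[:3,:3]
def atz(n,uv,h):       # world points where ray meets z=h
    r,E=rays(n,uv); D=r@E[:3,:3]; o=-E[:3,:3].T@E[:3,3]; return o+D*((h-o[2])/D[:,2])[:,None]
def proj(n,P):
    K,d,E=cal(n); C=np.atleast_2d(P)@E[:3,:3].T+E[:3,3]; C=C*[1,-1,-1]
    return cv2.projectPoints(C,np.zeros(3),np.zeros(3),K,d)[0].reshape(-1,2)
def cloud(n,dep):
    v,u=np.mgrid[:384,:512]; return atdepth(n,np.c_[u.ravel(),v.ravel()],dep.ravel()).reshape(384,512,3)
E
python3 - <<'E'
from h import *
for n in("scene","top"):
    im,d=camera(n); cv2.imwrite(f"pics/{n}0.png",cv2.resize(im[:,:,::-1],(800,600),interpolation=cv2.INTER_CUBIC)); np.savez(f"{n}0.npz",im=im,d=d)
    E=cal(n)[2]; print(n,-E[:3,:3].T@E[:3,3])
    for q in("bracket","jig","handle"):
        for r in spot_in(q,n)[:4]:
            u,v=r["point"]; print(n,q,np.round(r["point"]),round(r["score"],2),np.round(atdepth(n,[[u,v]],d[int(v),int(u)]),3))
s=telemetry.sense();print(s["tool_rot"],s["position"],s["wrist_force"])
E
```

```text
scene [ 1.15252364 -0.13318428  0.74419458]
scene bracket [325. 169.] 0.75 [[0.476 0.203 0.02 ]]
scene bracket [293. 174.] 0.75 [[0.482 0.108 0.023]]
scene bracket [212. 217.] 0.74 [[ 0.591 -0.128  0.022]]
scene bracket [344. 138.] 0.6 [[0.364 0.296 0.026]]
scene jig [215. 210.] 0.55 [[ 0.568 -0.118  0.019]]
scene handle [215. 222.] 0.7 [[ 0.618 -0.122  0.038]]
scene handle [217. 212.] 0.24 [[ 0.576 -0.114  0.021]]
top [ 0.51874514 -0.03789581  1.00288077]
top bracket [173. 233.] 0.98 [[0.457 0.195 0.011]]
top bracket [177. 275.] 0.79 [[0.349 0.182 0.012]]
top bracket [133. 268.] 0.66 [[0.365 0.296 0.015]]
top jig [292. 197.] 0.85 [[ 0.559 -0.115  0.021]]
top handle [293. 178.] 0.86 [[ 0.606 -0.116  0.039]]
[[ 3.65183907e-01 -9.30935396e-01 -4.51912109e-05]
 [-9.30935368e-01 -3.65183907e-01  2.34976292e-04]
 [-2.35250850e-04 -4.37394638e-05 -9.99999971e-01]] [ 0.23736115 -0.60504833  0.23113963] [-0.2687763   0.08988422 -0.25917654]
```

View pics/scene0.png

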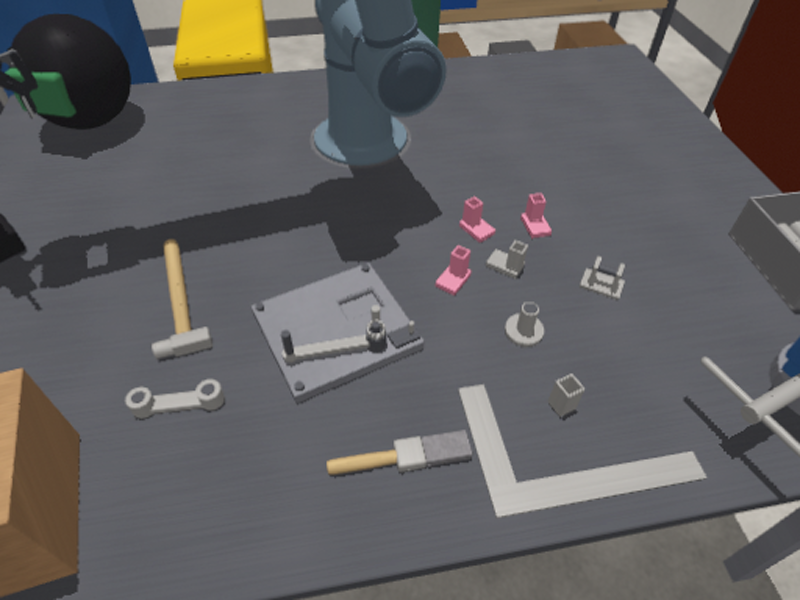

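View pics/top0.png

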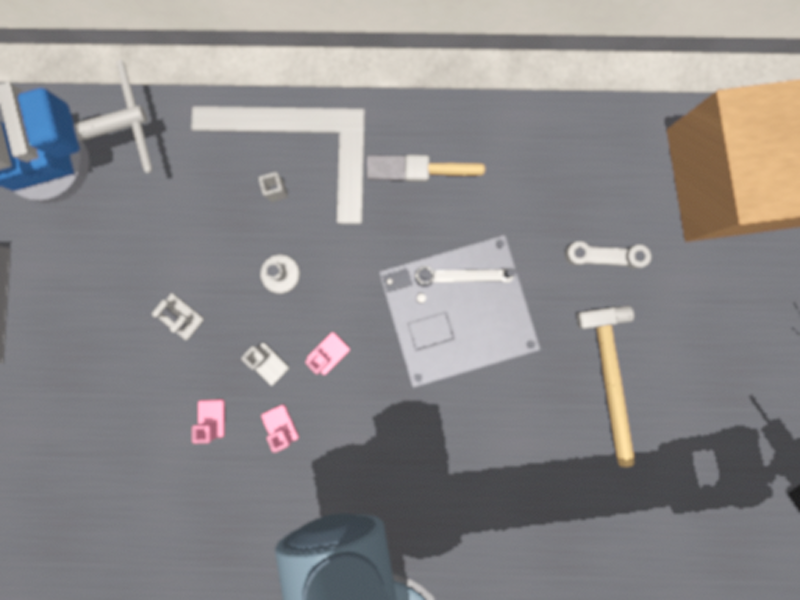

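Candidates for the bracket, in scene view pixels (800x600): grey (512,258), pink (476,218), (536,215) and (455,270), and the grey offcut (566,395), which has no foot. I choose the grey one with a foot, at top view (265,363). Next I fit the jig and bracket poses.

```bash
cat > fit.py <<'E'
from h import *
def rect(P):
    (c,s,a)=cv2.minAreaRect(P.astype(np.float32)); return np.array(c),s,a
def R(a): return np.array([[np.cos(a),-np.sin(a)],[np.sin(a),np.cos(a)]])
E
python3 - <<'E'
from fit import *
im,d=(np.load("top0.npz")[k] for k in("im","d"))
W=cloud("top",d)
print("table z",np.median(W[300:340,200:240,2][d[300:340,200:240]>0]))
# jig: plate outline via z mask
m=((W[...,2]>.012)&(W[...,2]<.03)&(abs(W[...,0]-.54)<.16)&(abs(W[...,1]+.11)<.17)&(d>0)).astype(np.uint8)
m=cv2.morphologyEx(m,cv2.MORPH_OPEN,np.ones((3,3)))
n,l,st,_=cv2.connectedComponentsWithStats(m); k=1+np.argmax(st[1:,4]); cn=max(cv2.findContours((l==k).astype(np.uint8),0,1)[0],key=len)[:,0]
P=atz("top",cn,.02)[:,:2]; r=rect(P*1000); print("jig rect",r)
np.save("jigcn.npy",P)
# bracket
x0,x1,y0,y1=.40,.52,.14,.25
b=(W[...,2]>.006)&(W[...,0]>x0)&(W[...,0]<x1)&(W[...,1]>y0)&(W[...,1]<y1)&(d>0)
sat=im.max(2).astype(int)-im.min(2); b&=sat<40
f=b&(W[...,2]<.02); t=b&(W[...,2]>.05)
print(f.sum(),t.sum(),np.median(W[f],0),np.median(W[t],0),rect(W[t][:,:2]*1000),rect(W[f][:,:2]*1000))
# crops
a=cv2.resize(im[140:250,240:350,::-1],None,fx=5,fy=5,interpolation=cv2.INTER_CUBIC)
ims=np.load("scene0.npz")["im"]; s=cv2.resize(im[212:257,145:195,::-1],(245,220),interpolation=cv2.INTER_CUBIC); s2=cv2.resize(ims[145:185,300:350,::-1],(245,220),interpolation=cv2.INTER_CUBIC)
o=np.zeros((550,800,3),np.uint8);o[:,:550]=a;o[:220,552:797]=s;o[230:450,552:797]=s2
cv2.imwrite("pics/crop1.png",o)
E
```

```text
table z 0.001830527608040126
jig rect (array([ 555.9644165 , -119.34269714]), (200.1041259765625, 220.05174255371094), 17.58331298828125)
269 62 [0.45507376 0.19665995 0.01293067] [0.4719187  0.21393793 0.05754669] (array([471.52154541, 215.01010132]), (24.634660720825195, 25.57146453857422), 49.01691818237305) (array([452.28295898, 205.88763428]), (58.47490310668945, 59.770965576171875), 53.522037506103516)
```

View pics/crop1.png

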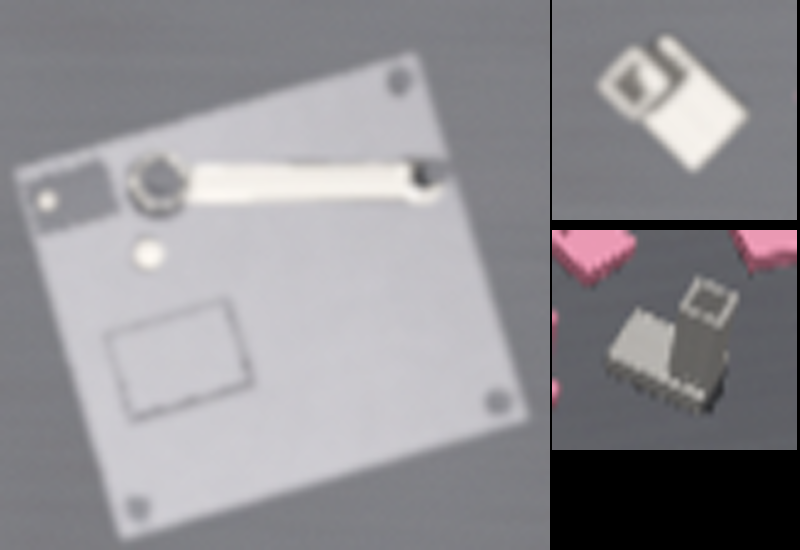

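```bash
cat >> fit.py <<'E'
from scipy.optimize import minimize
def box(cx,cy,lx,ly,z0,z1):
    return np.array([[cx+sx*lx/2,cy+sy*ly/2,z] for z in(z0,z1) for sx in(-1,1) for sy in(-1,1)])
JIG=[box(0,0,.2,.22,0,.02)]
BR=[box(0,0,.04,.06,0,.012),box(0,.0175,.025,.025,0,.057)]
def place(B,p,z=0): 
    return np.c_[B[:,:2]@R(p[2]).T+p[:2],B[:,2]+z]
def sil(cam,model,p,win,S=8,z=0):
    u0,u1,v0,v1=win; m=np.zeros(((v1-v0)*S,(u1-u0)*S),np.uint8)
    for B in model:
        q=proj(cam,place(B,p,z)); q=((q-[u0,v0]+.5)*S-.5)
        cv2.fillConvexPoly(m,cv2.convexHull(np.round(q*16).astype(np.int32)),255,shift=4)
    return cv2.resize(m,(u1-u0,v1-v0),interpolation=cv2.INTER_AREA)/255.
def fit(cams,model,masks,wins,p0,z=0):
    f=lambda x:sum(((sil(c,model,x*[.001,.001,.01],w,z=z)-m)**2).sum() for c,m,w in zip(cams,masks,wins))
    x0=np.array(p0)/[.001,.001,.01]; best=None
    for k in(6,2):
        sx=np.vstack([x0,x0+np.diag([k]*3)]); r=minimize(f,x0,method="Nelder-Mead",options=dict(initial_simplex=sx,xatol=.02,fatol=.01)); x0=r.x
    return r.x*[.001,.001,.01],r.fun
E
cat > run1.py <<'E'
from fit import *
for nm,model,p0,reg,zt in(("jig",JIG,[.556,-.118,.285],.16,.01),("bracket",BR,[.459,.201,-.72],.06,.006)):
    for cam in("top","scene"):
        dd=np.load(cam+"0.npz"); im,d=dd["im"],dd["d"]; W=cloud(cam,d)
        q=np.vstack([proj(cam,place(B,p0)) for B in model]); a=np.floor(q.min(0)-6).astype(int); b=np.ceil(q.max(0)+6).astype(int)
        win=(a[0],b[0],a[1],b[1]); sl=np.s_[a[1]:b[1],a[0]:b[0]]
        m=((W[...,2]>zt)&(d>0)); sat=im.max(2).astype(int)-im.min(2)
        if nm=="bracket": m&=sat<45
        m=m[sl].astype(np.uint8); 
        l,st=cv2.connectedComponentsWithStats(m)[1:3]; m=(l==1+np.argmax(st[1:,4])).astype(float)
        p,e=fit([cam],model,[m],[win],p0); print(nm,cam,np.round(p,4),round(e,1),m.sum())
E
python3 run1.py
```

```text
jig top [ 0.556  -0.1193  0.3071] 404.1 6035.0
jig scene [ 0.5503 -0.119   0.3071] 373.1 5302.0
bracket top [ 0.4592  0.2034 -0.7463] 12.6 395.0
bracket scene [ 0.4549  0.2056 -0.7347] 29.1 351.0
```

```bash
cat > ov.py <<'E'
from fit import *
def ov(cam,im,win,F,items,depth=None):
    u0,u1,v0,v1=win; o=cv2.resize(im[v0:v1,u0:u1,::-1],None,fx=F,fy=F,interpolation=cv2.INTER_CUBIC)
    for poly,col in items:
        q=(proj(cam,poly)-[u0,v0]+.5)*F-.5
        cv2.polylines(o,[np.round(q*16).astype(np.int32)],True,col,1,cv2.LINE_AA,4)
    return o
def loop(cx,cy,lx,ly,z,p): 
    return place(np.array([[cx+a*lx/2,cy+b*ly/2,z] for a,b in((-1,-1),(1,-1),(1,1),(-1,1))]),p)
def jigitems(p):
    G=(0,200,0);r=[(loop(0,0,.2,.22,.02,p),G),(loop(-.02,.055,.044,.064,.02,p),(0,0,255)),(loop(-.02,.055,.05,.07,.02,p),(255,0,0)),(loop(.036,.0565,.014,.014,.064,p),G)]
    return r
E
python3 - <<'E'
from ov import *
print(atz("top",[[240+u/5-.4,140+v/5-.4] for u,v in((15,168),(415,52),(527,413),(122,540),(105,335),(228,298),(255,383),(130,420))],.02).round(4))
pj=[.556,-.1193,.3071];pb=[.4592,.2034,-.7463]
T=np.load("top0.npz")["im"];S=np.load("scene0.npz")["im"]
b=[(loop(0,0,.04,.06,.012,pb),(0,200,0)),(loop(0,.0175,.025,.025,.057,pb),(0,0,255))]
o=np.zeros((600,800,3),np.uint8)
def put(a,x,y): o[y:y+a.shape[0],x:x+a.shape[1]]=a
put(ov("top",T,(240,350,145,250),4,jigitems(pj)),0,0)
put(ov("scene",S,(155,275,165,260),3,jigitems(pj)),440,0)
put(ov("top",T,(150,190,212,252),4,b),0,430)
put(ov("scene",S,(305,345,148,183),6,b),440,300)
cv2.imwrite("pics/ov1.png",o)
E
```

```text
[[ 0.6188  0.0149  0.02  ]
 [ 0.6845 -0.1951  0.02  ]
 [ 0.4957 -0.2552  0.02  ]
 [ 0.4254 -0.0454  0.02  ]
 [ 0.5318 -0.0344  0.02  ]
 [ 0.5525 -0.0985  0.02  ]
 [ 0.5083 -0.1133  0.02  ]
 [ 0.4877 -0.0483  0.02  ]]
```

View pics/ov1.png

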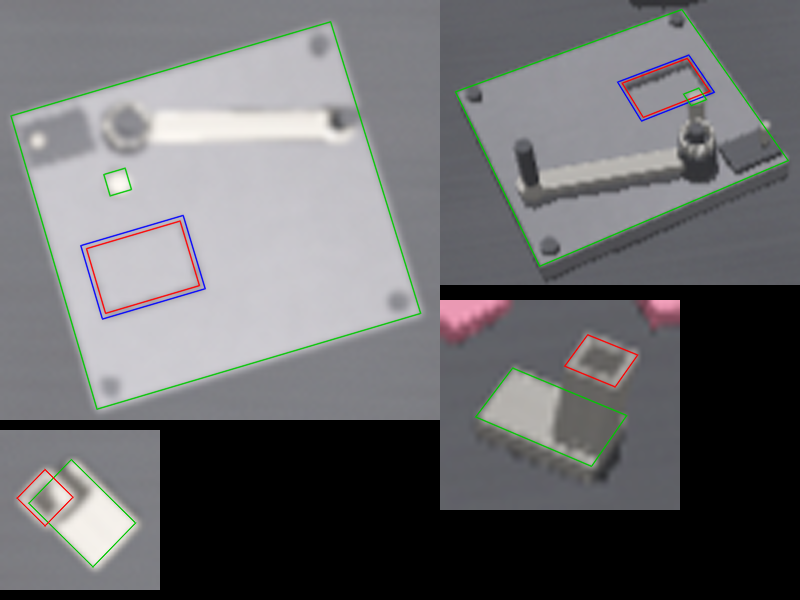

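send_rows --rows '[0, 0, 0, 0, 0, -0.15, 70, 0, 0, 0, 0, 0, -0.15, 70, 0, 0, 0, 0, 0, -0.15, 70, -0.5, -1, 0, 0, 0, 0, 70, -0.5, -1, 0, 0, 0, 0, 70, -0.5, -1, 0, 0, 0, 0, 70, -0.5, -1, 0, 0, 0, 0, 70, -0.5, -1, 0, 0, 0, 0, 70, -0.5, -1, 0, 0, 0, 0, 70, -0.5, -1, 0, 0, 0, 0, 70, -0.5, -1, 0, 0, 0, 0, 70, -0.5, -1, 0, 0, 0, 0, 70, -0.5, -1, 0, 0, 0, 0, 70, -0.5, -1, 0, 0, 0, 0, 70, -0.5, -1, 0, 0, 0, 0, 70, -0.5, -1, 0, 0, 0, 0, 70, -0.5, -1, 0, 0, 0, 0, 70, -0.5, -1, 0, 0, 0, 0, 70, -0.5, -1, 0, 0, 0, 0, 70]'

```text
time: 2.3
position: [0.3619, -0.1612, 0.2317]
tool_rot: [[0.735, -0.678, 0.004], [-0.678, -0.735, -0.005], [0.006, 0.001, -1.0]]
wrist_force: [-0.4, 0.4, 0.7]
width: 0.0698
```

```bash
cat > go.py <<'E'
import sys
from h import *
# go.py x y z yaw_deg(tool x) : remaining move in tool axes (units of 25mm), rotation vector
s=telemetry.sense(); Rt=np.array(s["tool_rot"]); p=np.array(s["position"])
x,y,z,a=map(float,sys.argv[1:5]); a=np.radians(a); X=np.array([np.cos(a),np.sin(a),0]); Z=np.array([0,0,-1.]); T=np.c_[X,np.cross(Z,X),Z]
rv=cv2.Rodrigues(Rt.T@T)[0].ravel(); D=np.array([x,y,z])-p
print("t",round(s["time"],2),"pos",p.round(4),"yaw",round(np.degrees(np.arctan2(Rt[1,0],Rt[0,0])),2),"w",round(s["width"],4),"F",np.round(s["wrist_force"],1),"q",np.round(s["q"],2))
print("rot",rv.round(4),"shift now",(Rt.T@D/.025).round(3),"shift after rot",(T.T@D/.025).round(3))
E
python3 go.py .4712 .2157 .12 -42.8
```

```text
t 2.3 pos [ 0.3619 -0.1612  0.2317] yaw -42.69 w 0.0698 F [-0.4  0.4  0.7] q [-0.71 -0.41  2.17 -0.    1.37  0.04]
rot [ 0.0009 -0.0062  0.0019] shift now [ -7.036 -14.048   4.413] shift after rot [ -7.035 -14.031   4.469]
```

send_rows --rows '[-0.5, -1, 0.3, 0, 0, 0, 60, -0.5, -1, 0.3, 0, 0, 0, 60, -0.5, -1, 0.3, 0, 0, 0, 60, -0.5, -1, 0.3, 0, 0, 0, 60, -0.5, -1, 0.3, 0, 0, 0, 60, -0.5, -1, 0.3, 0, 0, 0, 60, -0.5, -1, 0.3, 0, 0, 0, 60, -0.5, -1, 0.3, 0, 0, 0, 60, -0.5, -1, 0.3, 0, 0, 0, 60, -0.5, -1, 0.3, 0, 0, 0, 60, -0.5, -1, 0.3, 0, 0, 0, 60, -0.5, -1, 0.3, 0, 0, 0, 60, -0.5, -1, 0.3, 0, 0, 0, 60, -0.5, -1, 0.3, 0, 0, 0, 60, 0, 0, 0, 0, 0, 0, 60]'

```text
time: 3.8
position: [0.4765, 0.2326, 0.1249]
tool_rot: [[0.738, -0.675, 0.017], [-0.675, -0.738, -0.009], [0.019, -0.004, -1.0]]
wrist_force: [0.7, -0.2, 0.3]
width: 0.0597
```

```bash
python3 go.py .4712 .2157 .02 -42.8
```

```text
t 3.8 pos [0.4765 0.2326 0.1249] yaw -42.46 w 0.0597 F [ 0.7 -0.2  0.3] q [ 0.25  0.08  1.95 -0.01  1.1   0.99]
rot [-0.0045 -0.0187  0.0059] shift now [0.222 0.659 4.199] shift after rot [0.304 0.638 4.197]
```

send_rows --rows '[0.3, 0.64, 0, -0.0045, -0.0187, 0.006, 60, 0, 0, 0, 0, 0, 0, 60]'

```text
time: 4.0
position: [0.4709, 0.2159, 0.1249]
tool_rot: [[0.735, -0.678, -0.001], [-0.678, -0.735, -0.0], [-0.001, 0.001, -1.0]]
wrist_force: [0.9, -0.1, 0.4]
width: 0.0598
```

```bash
python3 go.py .4712 .2157 .02 -42.8
```

```text
t 4.0 pos [0.4709 0.2159 0.1249] yaw -42.67 w 0.0598 F [ 0.9 -0.1  0.4] q [0.21 0.06 1.97 0.   1.11 0.96]
rot [0.0008 0.0006 0.0023] shift now [ 0.017 -0.006  4.197] shift after rot [ 1.500e-02 -3.000e-03  4.197e+00]
```

send_rows --rows '[0, 0, 0.8, 0, 0, 0, 60, 0, 0, 0.8, 0, 0, 0, 60, 0, 0, 0.8, 0, 0, 0, 60, 0, 0, 0.8, 0, 0, 0, 60, 0, 0, 0.5, 0, 0, 0, 60, 0, 0, 0.2, 0, 0, 0, 60, 0, 0, 0, 0, 0, 0, 60]'

```text
time: 4.7
position: [0.4748, 0.2149, 0.0284]
tool_rot: [[0.732, -0.681, 0.009], [-0.681, -0.732, 0.001], [0.006, -0.007, -1.0]]
wrist_force: [-0.0, -0.4, 0.6]
width: 0.0601
```

```bash
python3 go.py .4712 .2157 .02 -42.8
```

```text
t 4.7 pos [0.4748 0.2149 0.0284] yaw -42.94 w 0.0601 F [-0.  -0.4  0.6] q [ 0.21  0.23  2.   -0.    0.9   0.96]
rot [-0.0074 -0.006  -0.0025] shift now [-0.127  0.077  0.333] shift after rot [-0.125  0.075  0.334]
```

send_rows --rows '[-0.125, 0.075, 0.3, -0.0074, -0.006, -0.0025, 60, 0, 0, 0, 0, 0, 0, 60, 0, 0, 0, 0, 0, 0, 20, 0, 0, 0, 0, 0, 0, 20, 0, 0, 0, 0, 0, 0, 20, 0, 0, 0, 0, 0, 0, 20]' --squeeze 50

```text
time: 5.3
position: [0.4734, 0.2163, 0.0231]
tool_rot: [[0.734, -0.679, 0.005], [-0.679, -0.734, 0.001], [0.003, -0.004, -1.0]]
wrist_force: [0.2, 0.4, -3.3]
width: 0.0243
```

```bash
python3 go.py .4712 .2157 .02 -42.8
```

```text
t 5.3 pos [0.4734 0.2163 0.0231] yaw -42.78 w 0.0243 F [ 0.2  0.4 -3.3] q [ 0.21  0.24  2.   -0.    0.9   0.96]
rot [-0.0042 -0.003   0.0003] shift now [-0.048  0.077  0.125] shift after rot [-0.048  0.076  0.126]
```

send_rows --rows '[0, 0, -0.5, 0, 0, 0, 20, 0, 0, -0.8, 0, 0, 0, 20, 0, 0, -0.8, 0, 0, 0, 20, 0, 0, -0.8, 0, 0, 0, 20, 0, 0, -0.5, 0, 0, -0.15, 20, 0, 0, 0, 0, 0, -0.15, 20, 0, 0, 0, 0, 0, -0.15, 20, 0, 0, 0, 0, 0, -0.15, 20, 0, 0, 0, 0, 0, -0.15, 20, 0, 0, 0, 0, 0, -0.15, 20, 0, 0, 0, 0, 0, -0.15, 20, 0, 0, 0, 0, 0, 0, 20]'

```text
time: 6.5
position: [0.4655, 0.2154, 0.1129]
tool_rot: [[0.953, 0.304, -0.007], [0.304, -0.953, -0.0], [-0.007, -0.002, -1.0]]
wrist_force: [-0.4, -0.5, -3.9]
width: 0.0242
```

```bash
python3 go.py .5144 -.0544 .10 17.6
```

```text
t 6.5 pos [0.4655 0.2154 0.1129] yaw 17.72 w 0.0242 F [-0.4 -0.5 -3.9] q [ 0.21  0.07  1.99  0.    1.09 -0.1 ]
rot [-0.002   0.0069  0.002 ] shift now [-1.418 10.875  0.503] shift after rot [-1.399 10.877  0.516]
```

send_rows --rows '[-0.13, 0.8, 0, 0, 0, 0, 20, -0.13, 1, 0, 0, 0, 0, 20, -0.13, 1, 0, 0, 0, 0, 20, -0.13, 1, 0, 0, 0, 0, 20, -0.13, 1, 0, 0, 0, 0, 20, -0.13, 1, 0, 0, 0, 0, 20, -0.13, 1, 0, 0, 0, 0, 20, -0.13, 1, 0, 0, 0, 0, 20, -0.13, 1, 0, 0, 0, 0, 20, -0.13, 0.6, 0, 0, 0, 0, 20, 0, 0.4, 0, 0, 0, 0, 20, 0, 0, 0, 0, 0, 0, 20, 0, 0, 0, 0, 0, 0, 20]'

```text
time: 7.8
position: [0.5019, -0.0362, 0.1135]
tool_rot: [[0.964, 0.266, -0.014], [0.266, -0.964, 0.002], [-0.013, -0.006, -1.0]]
wrist_force: [-0.8, -0.1, -3.8]
width: 0.0245
```

```bash
python3 go.py .5144 -.0544 .06 17.6
```

```text
t 7.8 pos [ 0.5019 -0.0362  0.1135] yaw 15.45 w 0.0245 F [-0.8 -0.1 -3.8] q [-0.3   0.05  2.   -0.    1.1  -0.57]
rot [-0.0063  0.0124 -0.0375] shift now [0.317 0.848 2.133] shift after rot [0.259 0.845 2.142]
```

send_rows --rows '[0.26, 0.85, 0.4, -0.0063, 0.0124, -0.0375, 20, 0, 0, 0.8, 0, 0, 0, 20, 0, 0, 0.6, 0, 0, 0, 20, 0, 0, 0, 0, 0, 0, 20]'

```text
time: 8.2
position: [0.5143, -0.0519, 0.0678]
tool_rot: [[0.952, 0.305, 0.001], [0.305, -0.952, 0.001], [0.002, -0.0, -1.0]]
wrist_force: [-0.0, 0.5, -5.3]
width: 0.0241
```

```bash
python3 go.py .5144 -.0544 .06 17.6
```

```text
t 8.2 pos [ 0.5143 -0.0519  0.0678] yaw 17.76 w 0.0241 F [-0.   0.5 -5.3] q [-0.32  0.15  2.    0.    0.99 -0.63]
rot [-0.0004 -0.0016  0.0028] shift now [-0.027  0.096  0.312] shift after rot [-0.026  0.096  0.312]
```

```bash
cat > look.py <<'E'
import sys
from ov import *
pj=[.556,-.1193,.3071]
s=telemetry.sense();p=np.array(s["position"]);Rt=np.array(s["tool_rot"])
yaw=np.arctan2(Rt[1,0],Rt[0,0]); st=p+Rt[:,1]*.0019; pb=np.r_[st[:2]-R(yaw)@[0,.0175],yaw]; zb=p[2]-.0231
b=[(loop(0,0,.04,.06,zb+.012,pb),(0,255,255)),(loop(0,0,.04,.06,zb,pb),(0,255,255)),(loop(0,.0175,.025,.025,zb+.057,pb),(0,165,255))]
o=np.zeros((600,800,3),np.uint8)
for cam,c,F,x,hw,hh in(("scene",None,6,0,42,50),("top",None,6,404,33,50)):
    im,d=camera(cam); np.savez(cam+sys.argv[1]+".npz",im=im,d=d)
    u,v=proj(cam,[np.r_[.5203,-.0729,.03]])[0].astype(int); w=(u-hw+ (0 if cam=="scene" else 0),u+hw-9*(cam=="scene"),v-hh,v+hh)
    a=ov(cam,im,w,F,jigitems(pj)[:3]+b); a=a[:600,:400 if x==0 else 396]; o[:a.shape[0],x:x+a.shape[1]]=a
cv2.imwrite(f"pics/look{sys.argv[1]}.png",o); print(pb,zb)
E
python3 look.py 2
```

```text
[ 0.52022632 -0.070399    0.30996486] 0.04470545156584181
```

View pics/look2.png

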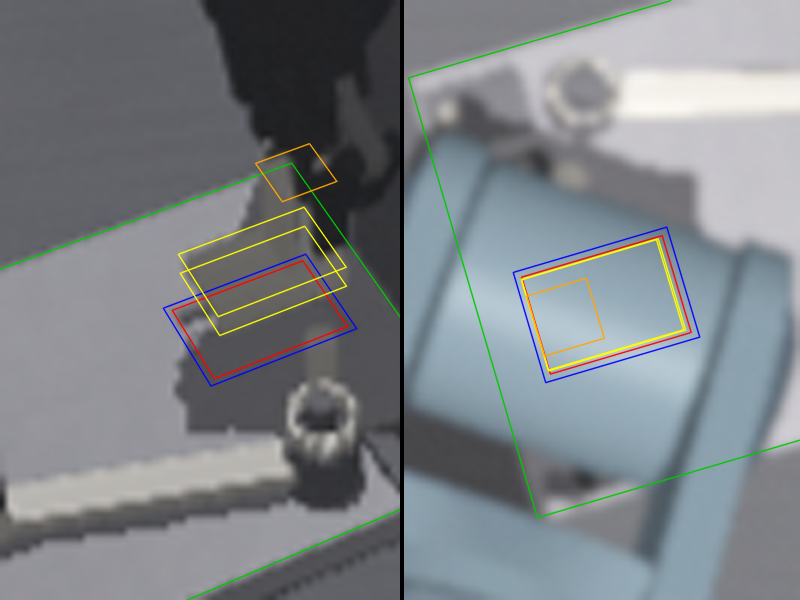

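send_rows --rows '[-0.03, 0.1, 0.3, 0, 0, 0.003, 20, 0, 0, 0.3, 0, 0, 0, 20, 0, 0, 0.2, 0, 0, 0, 20, 0, 0, 0, 0, 0, 0, 20]'

```text
time: 8.7
position: [0.5175, -0.0548, 0.0507]
tool_rot: [[0.953, 0.303, 0.009], [0.303, -0.953, -0.002], [0.008, 0.004, -1.0]]
wrist_force: [0.1, 0.1, -3.7]
width: 0.0245
```

```bash
python3 go.py .5144 -.0544 .0311 17.6
```

```text
t 8.7 pos [ 0.5175 -0.0548  0.0507] yaw 17.65 w 0.0245 F [ 0.1  0.1 -3.7] q [-0.32  0.19  2.    0.    0.95 -0.63]
rot [ 0.0044 -0.0081  0.0008] shift now [-0.12  -0.058  0.782] shift after rot [-0.114 -0.054  0.783]
```

send_rows --rows '[-0.115, -0.055, 0.1, 0.0044, -0.008, 0.001, 20, 0, 0, 0, 0, 0, 0, 20, -0.03, 0, 0.15, 0, -0.003, 0, 20, -0.03, 0, 0.1, 0, -0.003, 0, 20, 0, 0, 0, 0, 0, 0, 20]'

```text
time: 9.2
position: [0.513, -0.055, 0.0416]
tool_rot: [[0.953, 0.302, -0.006], [0.302, -0.953, -0.002], [-0.006, 0.0, -1.0]]
wrist_force: [0.8, 0.7, -4.6]
width: 0.0242
```

```bash
python3 go.py .5144 -.0544 .0311 17.6
```

```text
t 9.2 pos [ 0.513  -0.055   0.0416] yaw 17.57 w 0.0242 F [ 0.8  0.7 -4.6] q [-0.32  0.2   2.   -0.    0.95 -0.63]
rot [ 0.0001  0.0063 -0.0005] shift now [ 0.065 -0.006  0.421] shift after rot [ 0.062 -0.006  0.421]
```

send_rows --rows '[0.06, 0, 0.1, 0, 0.006, 0, 20, -0.01, 0, 0.1, 0, 0, 0, 20, -0.01, 0, 0.08, 0, -0.002, 0, 20, 0, 0, 0, 0, 0, 0, 20]'

```text
time: 9.6
position: [0.5141, -0.0548, 0.034]
tool_rot: [[0.953, 0.302, -0.002], [0.302, -0.953, -0.001], [-0.002, 0.0, -1.0]]
wrist_force: [0.8, -0.2, -4.0]
width: 0.0246
```

```bash
python3 go.py .5144 -.0544 .0311 17.6
```

```text
t 9.6 pos [ 0.5141 -0.0548  0.034 ] yaw 17.57 w 0.0246 F [ 0.8 -0.2 -4. ] q [-0.33  0.22  2.   -0.    0.93 -0.63]
rot [ 0.0002  0.0019 -0.0005] shift now [ 0.017 -0.01   0.117] shift after rot [ 0.017 -0.01   0.117]
```

Inside the pocket with no resistance; 3 mm to the floor.

send_rows --rows '[0.015, 0, 0.08, 0, 0.002, 0, 20, 0, 0, 0.06, 0, 0, 0, 20, 0, 0, 0.04, 0, 0, 0, 20, 0, 0, 0, 0, 0, 0, 20]'

```text
time: 10.0
position: [0.5151, -0.0548, 0.0314]
tool_rot: [[0.953, 0.302, -0.0], [0.302, -0.953, -0.0], [-0.0, -0.0, -1.0]]
wrist_force: [-0.8, -0.4, -4.3]
width: 0.0244
```

```bash
python3 go.py .5144 -.0544 .0311 17.6
```

```text
t 10.0 pos [ 0.5151 -0.0548  0.0314] yaw 17.59 w 0.0244 F [-0.8 -0.4 -4.3] q [-0.33  0.22  2.   -0.    0.92 -0.63]
rot [-0.      0.0003 -0.0002] shift now [-0.023 -0.025  0.011] shift after rot [-0.023 -0.025  0.011]
```

send_rows --rows '[-0.02, 0, 0.05, 0, 0, 0, 20, 0, 0, 0.04, 0, 0, 0, 20, 0, 0, 0, 0, 0, 0, 20]'

```text
time: 10.3
position: [0.5156, -0.0551, 0.0312]
tool_rot: [[0.953, 0.302, 0.0], [0.302, -0.953, -0.0], [0.0, 0.0, -1.0]]
wrist_force: [0.2, 0.4, -4.9]
width: 0.0243
```

```bash
python3 go.py .5144 -.0544 .0311 17.6
```

```text
t 10.3 pos [ 0.5156 -0.0551  0.0312] yaw 17.6 w 0.0243 F [ 0.2  0.4 -4.9] q [-0.33  0.23  2.    0.    0.92 -0.63]
rot [ 0.0001 -0.0002 -0.    ] shift now [-0.037 -0.042  0.003] shift after rot [-0.037 -0.042  0.003]
```

send_rows --rows '[-0.03, 0, 0.12, 0, 0, 0, 20, -0.03, 0, 0.12, 0, 0, 0, 20, 0, 0, 0, 0, 0, 0, 20]'

```text
time: 10.6
position: [0.5164, -0.0553, 0.0318]
tool_rot: [[0.953, 0.303, -0.0], [0.303, -0.953, 0.002], [0.0, -0.002, -1.0]]
wrist_force: [0.0, 1.0, -5.1]
width: 0.0245
```

```bash
python3 go.py .5144 -.0544 .0311 17.6
```

```text
t 10.6 pos [ 0.5164 -0.0553  0.0318] yaw 17.62 w 0.0245 F [ 0.   1.  -5.1] q [-0.33  0.23  1.99  0.    0.92 -0.63]
rot [-0.0016 -0.0001  0.0004] shift now [-0.065 -0.059  0.027] shift after rot [-0.065 -0.059  0.027]
```

send_rows --rows '[-0.05, -0.05, 0.2, 0, 0, 0, 20, -0.03, 0, 0.3, 0, 0, 0, 20]'

```text
time: 10.8
position: [0.5173, -0.0558, 0.03]
tool_rot: [[0.953, 0.304, -0.004], [0.304, -0.953, 0.001], [-0.003, -0.002, -1.0]]
wrist_force: [-38.1, 8.6, 77.4]
width: 0.0243
```

```bash
python3 go.py .5144 -.0544 .0311 17.6
```

```text
t 10.8 pos [ 0.5173 -0.0558  0.03  ] yaw 17.7 w 0.0243 F [-38.1   8.6  77.4] q [-0.33  0.23  1.99 -0.    0.92 -0.63]
rot [-0.0021  0.0032  0.0018] shift now [-0.095 -0.088 -0.042] shift after rot [-0.095 -0.088 -0.043]
```

send_rows --rows '[0, 0, 0, 0, 0, 0, 20, 0, 0, 0, 0, 0, 0, 40, 0, 0, 0, 0, 0, 0, 40, 0, 0, 0, 0, 0, 0, 40]'

```text
time: 11.2
position: [0.5188, -0.0566, 0.0318]
tool_rot: [[0.953, 0.304, 0.0], [0.304, -0.953, -0.001], [-0.0, 0.001, -1.0]]
wrist_force: [0.2, -0.7, 0.1]
width: 0.0398
```

```bash
python3 go.py .5144 -.0544 .0311 17.6
```

```text
t 11.2 pos [ 0.5188 -0.0566  0.0318] yaw 17.71 w 0.0398 F [ 0.2 -0.7  0.1] q [-0.33  0.23  1.99 -0.    0.92 -0.63]
rot [0.0011 0.0003 0.0019] shift now [-0.14  -0.139  0.03 ] shift after rot [-0.141 -0.138  0.03 ]
```

send_rows --rows '[0, 0, -0.2, 0, 0, 0, 40, 0, 0, -0.3, 0, 0, 0, 40, 0, 0, -0.5, 0, 0, 0, 40, 0, 0, -0.8, 0, 0, 0, 40, 0, 0, -1, 0, 0, 0, 40, 0, 0, -1, 0, 0, 0, 40, 0, 0, -0.8, 0, 0, 0.09, 40, 0, 0, 0, 0, 0, 0.09, 40, 0, 0, 0, 0, 0, 0.09, 40, 0, 0, 0, 0, 0, 0, 40]'

```text
time: 12.2
position: [0.5204, -0.057, 0.1595]
tool_rot: [[1.0, 0.029, 0.008], [0.029, -1.0, -0.004], [0.007, 0.004, -1.0]]
wrist_force: [0.3, -0.1, -0.2]
width: 0.0402
```

```bash
python3 go.py .6155 -.1949 .14 2.1
```

```text
t 12.2 pos [ 0.5204 -0.057   0.1595] yaw 1.68 w 0.0402 F [ 0.3 -0.1 -0.2] q [-0.33  0.02  1.94 -0.    1.17 -0.35]
rot [ 0.0038 -0.0074 -0.0073] shift now [3.635 5.622 0.826] shift after rot [3.599 5.652 0.778]
```

send_rows --rows '[0.6, 0.9, 0, 0, -0.007, -0.007, 40, 0.6, 0.95, 0, 0, 0, 0, 40, 0.6, 0.95, 0, 0, 0, 0, 40, 0.6, 0.95, 0, 0, 0, 0, 40, 0.6, 0.95, 0, 0, 0, 0, 40, 0.4, 0.5, 0, 0, 0, 0, 40, 0, 0, 0, 0, 0, 0, 40, 0, 0, 0, 0, 0, 0, 40]'

```text
time: 13.0
position: [0.6131, -0.1872, 0.1635]
tool_rot: [[0.999, 0.054, 0.002], [0.054, -0.999, -0.004], [0.002, 0.004, -1.0]]
wrist_force: [-0.5, 0.7, -0.2]
width: 0.0398
```

```bash
cat > look3.py <<'E'
import sys
from ov import *
pj=np.array([.556,-.1193,.3071]); q=float(sys.argv[2])
pb=np.r_[pj[:2]+R(pj[2])@[-.02,.055],pj[2]]
piv=pj[:2]+R(pj[2])@[.07,.04]; a=pj[2]+np.pi+1.3-q; h=piv+.135*np.array([np.cos(a),np.sin(a)])
print("handle",h,"pivot",piv)
circ=lambda z:np.array([[h[0]+.007*np.cos(t),h[1]+.007*np.sin(t),z] for t in np.arange(0,6.28,.3)])
it=jigitems(pj)[:2]+[(circ(.085),(0,255,255)),(circ(.038),(255,255,0)),(loop(0,0,.04,.06,.02,pb),(0,255,0)),(loop(0,.0175,.025,.025,.065,pb),(0,165,255))]
o=np.zeros((600,800,3),np.uint8)
for cam,w,F,x in(("scene",(158,278,165,258),5,0),("top",(245,345,150,250),4,400)):
    im,d=camera(cam); np.savez(cam+sys.argv[1]+".npz",im=im,d=d)
    if x==0: b=ov(cam,im,(170,270,160,280),4,it)
    else: b=ov(cam,im,(250,350,145,265),4,it)
    o[:480,x:x+400]=b[:480]
cv2.imwrite(f"pics/look{sys.argv[1]}.png",o)
E
python3 look3.py 3 0; python3 go.py .6155 -.1949 .14 2.1
```

```text
handle [ 0.61553309 -0.19492179] pivot [ 0.61063317 -0.06001074]
t 13.1 pos [ 0.613  -0.1867  0.1635] yaw 3.12 w 0.04 F [-0.3  0.6  0.5] q [-0.47  0.29  1.64 -0.    1.21 -0.52]
rot [ 0.0043 -0.0017  0.0178] shift now [0.081 0.329 0.942] shift after rot [0.088 0.332 0.941]
```

View pics/look3.png

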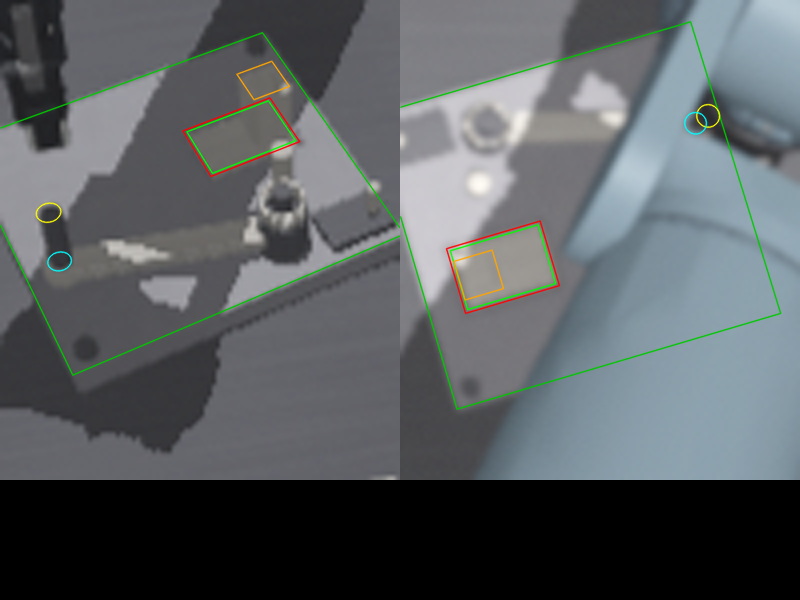

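The bracket is flush in the pocket with its stub at the +y end, top view (478,275). The handle pin matches its predicted place, scene (55,230). Next I grip the pin.

send_rows --rows '[0.09, 0.33, 0, 0.004, -0.002, 0.018, 40, 0, 0, 0.5, 0, 0, 0, 40, 0, 0, 0.8, 0, 0, 0, 40, 0, 0, 0.8, 0, 0, 0, 40, 0, 0, 0.5, 0, 0, 0, 40, 0, 0, 0, 0, 0, 0, 40]'

```text
time: 13.7
position: [0.6142, -0.1928, 0.0944]
tool_rot: [[0.999, 0.038, -0.002], [0.038, -0.999, 0.001], [-0.002, -0.001, -1.0]]
wrist_force: [0.7, 0.1, -0.0]
width: 0.0401
```

```bash
python3 go.py .6155 -.1949 .05 2.1
```

```text
t 13.7 pos [ 0.6142 -0.1928  0.0944] yaw 2.18 w 0.0401 F [ 0.7  0.1 -0. ] q [-0.48  0.38  1.66  0.    1.11 -0.52]
rot [-0.0009  0.0016  0.0013] shift now [0.053 0.088 1.775] shift after rot [0.05  0.087 1.775]
```

send_rows --rows '[0.05, 0.09, 0.4, 0, 0.002, 0.001, 40, 0, 0, 0.6, 0, 0, 0, 40, 0, 0, 0.4, 0, 0, 0, 40, 0, 0, 0.2, 0, 0, 0, 40, 0, 0, 0, 0, 0, 0, 40]'

```text
time: 14.2
position: [0.6162, -0.1953, 0.0519]
tool_rot: [[0.999, 0.037, 0.002], [0.037, -0.999, 0.0], [0.002, -0.0, -1.0]]
wrist_force: [-0.2, 0.4, -0.3]
width: 0.0403
```

```bash
python3 go.py .6155 -.1949 .05 2.1
```

```text
t 14.2 pos [ 0.6162 -0.1953  0.0519] yaw 2.13 w 0.0403 F [-0.2  0.4 -0.3] q [-0.48  0.44  1.66  0.    1.04 -0.52]
rot [-0.0002 -0.002   0.0005] shift now [-0.029 -0.016  0.077] shift after rot [-0.029 -0.016  0.077]
```

send_rows --rows '[0, 0, 0, 0, 0, 0, 5, 0, 0, 0, 0, 0, 0, 5, 0, 0, 0, 0, 0, 0, 5, 0, 0, 0, 0, 0, 0, 5]' --squeeze 30

```text
time: 14.6
position: [0.6162, -0.1955, 0.0524]
tool_rot: [[0.999, 0.037, 0.002], [0.037, -0.999, -0.0], [0.002, 0.0, -1.0]]
wrist_force: [-0.1, -0.3, -1.3]
width: 0.0131
```

```bash
cat > arm.py <<'E'
from h import *
s=telemetry.sense(); p=np.array(s["position"]);Rt=np.array(s["tool_rot"]); d=p[:2]-[.6106,-.0600]
a=np.arctan2(d[1],d[0])%(2*np.pi); yaw=np.arctan2(Rt[1,0],Rt[0,0])
q=.3071+np.pi+1.3-a; want=a-np.pi/2-np.pi; 
print("t",round(s["time"],2),"q est",round(q,3),"r",round(np.hypot(*d),4),"z",p[2].round(4),"yaw lag rz",round((yaw-want+np.pi)%(2*np.pi)-np.pi,3),"tilt",Rt[:2,2].round(3),"F",np.round(s["wrist_force"],1),"F tool",np.round(Rt.T@s["wrist_force"],1),"w",round(s["width"],4))
E
python3 arm.py
```

```text
t 14.6 q est -0.005 r 0.1356 z 0.0524 yaw lag rz -0.004 tilt [ 0.002 -0.   ] F [-0.1 -0.3 -1.3] F tool [-0.1  0.3  1.3] w 0.0131
```

Pin gripped (13 mm). I swing it in arcs.

send_rows --rows '[-0.35, -0.011, 0, 0, 0, 0.065, 5, -0.35, -0.011, 0, 0, 0, 0.065, 5, -0.35, -0.011, 0, 0, 0, 0.065, 5, -0.35, -0.011, 0, 0, 0, 0.065, 5]'

```text
time: 15.0
position: [0.5824, -0.1924, 0.0524]
tool_rot: [[0.973, -0.229, 0.007], [-0.229, -0.973, -0.002], [0.007, 0.0, -1.0]]
wrist_force: [1.6, 0.9, -2.9]
width: 0.013
```

```bash
python3 arm.py
```

```text
t 15.0 q est 0.246 r 0.1354 z 0.0524 yaw lag rz -0.021 tilt [ 0.007 -0.002] F [ 1.6  0.9 -2.9] F tool [ 1.3 -1.2  2.9] w 0.013
```

send_rows --rows '[-0.35, -0.011, 0, 0, 0, 0.06, 5, -0.35, -0.011, 0, 0, 0, 0.06, 5, -0.35, -0.011, 0, 0, 0, 0.063, 5, -0.35, -0.011, 0, 0, 0, 0.063, 5, -0.35, -0.011, 0, 0, 0, 0.063, 5, -0.35, -0.011, 0, 0, 0, 0.063, 5]'

```text
time: 15.6
position: [0.5348, -0.1718, 0.0524]
tool_rot: [[0.815, -0.579, 0.013], [-0.579, -0.815, -0.005], [0.014, -0.003, -1.0]]
wrist_force: [3.0, -1.5, -3.6]
width: 0.0133
```

```bash
python3 arm.py
```

```text
t 15.6 q est 0.632 r 0.135 z 0.0524 yaw lag rz -0.022 tilt [ 0.013 -0.005] F [ 3.  -1.5 -3.6] F tool [ 3.3 -0.6  3.7] w 0.0133
```

send_rows --rows '[-0.35, -0.009, 0, 0, -0.01, 0.06, 5, -0.35, -0.009, 0, 0, -0.004, 0.063, 5, -0.35, -0.009, 0, 0, 0, 0.063, 5, -0.35, -0.009, 0, 0, 0, 0.063, 5, -0.35, -0.009, 0, 0, 0, 0.063, 5, -0.35, -0.009, 0, 0, 0, 0.063, 5]'

```text
time: 16.2
position: [0.4993, -0.1356, 0.0524]
tool_rot: [[0.535, -0.845, 0.01], [-0.845, -0.535, -0.004], [0.009, -0.006, -1.0]]
wrist_force: [1.8, -2.6, -5.0]
width: 0.0127
```

```bash
python3 arm.py
```

```text
t 16.2 q est 1.01 r 0.1345 z 0.0524 yaw lag rz -0.032 tilt [ 0.01  -0.004] F [ 1.8 -2.6 -5. ] F tool [ 3.1 -0.1  5. ] w 0.0127
```

send_rows --rows '[-0.35, -0.005, 0, 0, -0.005, 0.05, 5, -0.35, -0.005, 0, 0, -0.003, 0.06, 5, -0.3, -0.005, 0, 0, 0, 0.055, 5, -0.2, 0, 0, 0, 0, 0.03, 5]'

```text
time: 16.6
position: [0.4862, -0.1105, 0.0524]
tool_rot: [[0.355, -0.935, 0.011], [-0.935, -0.355, -0.004], [0.008, -0.009, -1.0]]
wrist_force: [1.6, -4.2, -5.8]
width: 0.013
```

```bash
python3 arm.py
```

```text
t 16.6 q est 1.222 r 0.1342 z 0.0524 yaw lag rz -0.022 tilt [ 0.011 -0.004] F [ 1.6 -4.2 -5.8] F tool [4.4 0.1 5.9] w 0.013
```

send_rows --rows '[-0.2, 0, 0, 0, -0.005, 0.03, 5, -0.12, 0, 0, 0, 0, 0.02, 5]'

```text
time: 16.8
position: [0.4839, -0.1038, 0.0524]
tool_rot: [[0.307, -0.952, 0.012], [-0.952, -0.307, -0.002], [0.006, -0.011, -1.0]]
wrist_force: [1.9, -3.6, -6.2]
width: 0.013
```

```bash
python3 arm.py
```

```text
t 16.8 q est 1.274 r 0.1341 z 0.0524 yaw lag rz -0.021 tilt [ 0.012 -0.002] F [ 1.9 -3.6 -6.2] F tool [ 4.  -0.6  6.3] w 0.013
```

send_rows --rows '[-0.1, 0, 0, 0, 0, 0, 5, -0.12, 0, 0, 0, 0, 0, 5]'

```text
time: 17.0
position: [0.4829, -0.1008, 0.0525]
tool_rot: [[0.308, -0.951, 0.015], [-0.951, -0.308, -0.008], [0.012, -0.012, -1.0]]
wrist_force: [3.4, -17.1, -11.8]
width: 0.0132
```

```bash
python3 arm.py
```

```text
t 17.0 q est 1.298 r 0.134 z 0.0525 yaw lag rz 0.004 tilt [ 0.015 -0.008] F [  3.4 -17.1 -11.8] F tool [17.2  2.2 12. ] w 0.0132
```

```bash
python3 look3.py 4 1.3; python3 arm.py
```

```text
handle [ 0.48194925 -0.10082064] pivot [ 0.61063317 -0.06001074]
t 17.1 q est 1.296 r 0.134 z 0.0525 yaw lag rz 0.002 tilt [ 0.015 -0.009] F [  3.8 -13.  -10.8] F tool [13.4  0.5 10.9] w 0.013
```

View pics/look4.png

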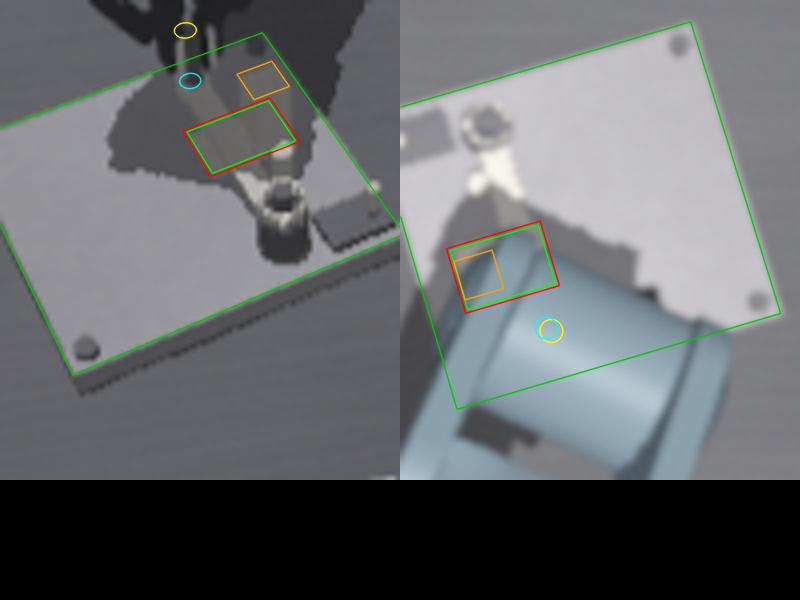

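The bar rests against the stop pin, top view (480,182), and the bracket's stub is still in place. The arm is being pushed at about 13 N, so I hand in.

```bash
python3 -c "
from h import *
print(job_done())"; python3 arm.py
```

```text
the job is handed in; nothing more can be done
None
the job is handed in; nothing more can be done
```

I pressed the grey bracket into the pocket with its stub at the end away from the arm's resting side, and let go of it while the spring arm was at rest. I then gripped the handle pin, swung the arm to its stop and handed in while holding it there. The station gives no verdict, so these are my own last checks:

- **Spring arm:** the joint was at about 1.296 rad, worked out from the tool position (stop at 1.30). The push along the swing was 13 N, and the picture shows the bar against the stop pin. The hand-in allowed no further reading.
- **Bracket:** after release, both cameras showed it where the fitted model put it, seated in the pocket with the stub at the +y end. In the last picture the gripper hid much of it from above, but the stub still looked in place in the scene view.
- **What disagreed:** while I pressed it onto the floor, the wrist force briefly reached 77 N down and 38 N sideways (limit 120 N). The tool also drifted about 3 mm toward +x, so the foot probably sits against that side of the pocket, which leaves 2 mm of play. The two cameras also placed the jig and bracket 4–6 mm apart along x, and I used the top view.
- **Bystanders:** I kept the arm clear of them and felt no contact, but I did not measure them again at the end.

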